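# Put the mixed-up lenses back in their own job trays

## Robot

A 6-joint arm with a two-finger parallel gripper is mounted at the origin on the work surface. World frame = base frame: x ahead of the robot, y to its left, z up, the work surface at z = 0. Lengths are in mm, angles in rad, forces in N, time in s.
With the tool pointing down it reaches from about 300 to 775 mm from the base axis. Payload 14.6 kg.
Tool frame: the origin (TCP) lies at the very end of the fingers, on their centre line; the grasp point (between the pads) lies 19 mm behind it; z points along the fingers, y is the line along which they close (so a half turn about z gives the same grasp; the last joint's range is limited). The gripper opens to 94 mm and grips with 3 to 60 N. Pads are 16 mm wide; open, the fingers measure 119 mm over their backs; the gripper's body (75 mm by 177 mm) begins 78 mm behind the grasp point.
Start: joints at [1.053, 0.3, 1.521, -0, 1.321, -0.067], TCP at [239.623, 495.045, 174.346] pointing down, gripper open.
Joint ranges: [-3.03, 3.03], [-0.79, 2.21], [0.23, 2.52], [-1.04, 4.18], [0, 3.07], [-2.55, 2.55]. Speed limits (rad/s): [2.22, 2.22, 2.57, 3.14, 3.14, 3.14].

## Interface

Orientations are given as [roll, pitch, yaw] about the fixed x, y, z axes, in that order (R = Rz(yaw) Ry(pitch) Rx(roll)).
In Python, from cell import manip gives the robot as it stands.
- The arm moves only by the tool servo_tool, never from a script. Its argument "motion" is a list that holds one entry, the list of rows, each a list of 7 numbers: the shift along the world's x, y, z as a fraction of full scale, then the turn, a rotation vector about the world's x, y, z as a fraction of full scale, then the closure, from 0 (fully open) to 1 (shut). In form: [[[x, y, z, rx, ry, rz, gripper], ...]]. A call has 1 to 10 rows; each row is the pose to reach, as a shift and turn from the pose commanded when the call began, turning the shorter way round; what a row does not reach only later rows make up. Full scale, the value 1, is 0.5 m for a shift and pi rad for a turn. A row lasts 1/10 s, in which the tool goes at most 50 mm and 8.59 degrees, less where a joint would pass 70% of its speed; a pose out of reach is approached as far as the arm can. A call with a number of a shift or a turn outside -1 to 1 is refused whole. A call with a gripper value outside its range is refused whole. The fingers move at their own pace and stop on an object; "newtons" is the grip in N (left out, the last holds). Time passes only in rows, so rows that repeat a pose let the fingers close. It gives the time, the measured TCP pose, the force, the opening and the grip force at its end, in the units of the state.
- manip.read_state(): the state, without advancing time (a new reading comes with each control period).
- manip.camera(name): name is "side" or "top"; returns a dict with "frame" (420x560x3 uint8, red, green, blue), "range_z" (420x560 float32, mm along the optical axis (not along the pixel's ray), 0 where there is no reading), "vfov" (degrees; the focal length in pixels is half the picture's height over the tangent of half this angle, whatever the lens; pixels are square), "cx", "cy" (the principal point, pixels), "k1" (the pictures are not rectified: a ray, as slopes to the right and down, at radius r is drawn at 1 + k1 r^2 times it, then the intrinsics apply), "cam_to_world" (4x4, takes a point from camera to world coordinates). Camera axes: x right, y down, z forward; pixel columns grow to the right and rows downward; lengths in mm; the calibration is good to about 2 mm. A picture is of the moment at which its call begins.
- manip.sign_off(): hands the job in; it is judged then, once.
The state is a dict: "clock": time; "joints": joint angles; "qd": joint speeds; "effort": joint torques, N m; "eef_pos": TCP position; "eef_rot": TCP orientation; "wrist_force": force on the tool from outside, world axes, zero at the start; "moment": the same for the moment, N m; "finger_gap": finger opening in mm; "finger_force": force on a finger pad.
Only numpy, scipy, OpenCV 4.12 (cv2) and the standard library are available. Lean on these libraries where they do the work, as an engineer would, in place of code of your own. Each camera call takes 0.05 s, during which the arm holds its last target. There are 200 camera calls.

## Task

The three lenses were put back in the wrong job trays after cleaning. Put each one in the lens well of the tray that has the colour of its tape, standing upright on its rear cap, parking the first one in the well of the empty white tray to make room. Set the lenses down, do not drop them, tip them over or stand them on the bare bench, and leave the mug, the calculator and the cleaner bottle where they are.

Things in the scene. Friction and masses are not known exactly. Their poses are not given: they have to be found in the camera images.
- lens_red: Camera lens with red job tape (black, the tallest), loose, about 0.2 to 0.4 kg, standing upright on its rear cap, front cap up; a red round sticker on the front cap shows from above and a band of red tape runs round the barrel. 84 mm tall; the upper 38 mm is a plain round barrel 64 mm in diameter (the place to grip), below that 56 mm. Origin: centre of its underside; z up along its axis.
- lens_blue: Camera lens with blue job tape (silver, the shortest), loose, about 0.2 to 0.4 kg, standing upright on its rear cap, front cap up; a blue round sticker on the front cap shows from above and a band of blue tape runs round the barrel. 66 mm tall; the upper 38 mm is a plain round barrel 58 mm in diameter (the place to grip), below that 50 mm. Origin: centre of its underside; z up along its axis.
- lens_yellow: Camera lens with yellow job tape (black, of middle height), loose, about 0.2 to 0.4 kg, standing upright on its rear cap, front cap up; a yellow round sticker on the front cap shows from above and a band of yellow tape runs round the barrel. 74 mm tall; the upper 38 mm is a plain round barrel 60 mm in diameter (the place to grip), below that 52 mm. Origin: centre of its underside; z up along its axis.
- tray_red: The red job tray, with a camera body lying on its back in the large compartment (its highest part 41 mm above the bench). Fixed to the bench. 234 x 94 mm, walls 18 mm high and 4 mm thick. Origin: on the bench under the centre of its square lens well (the small compartment, 86 x 86 mm inside, black rubber floor 6 mm above the bench); the large compartment (136 x 86 mm) lies towards the tray's +x, away from the robot, its centre 115 mm from the origin. z up.
- tray_blue: The blue job tray, with a camera body lying on its back in the large compartment (its highest part 41 mm above the bench). Fixed to the bench. 234 x 94 mm, walls 18 mm high and 4 mm thick. Origin: on the bench under the centre of its square lens well (the small compartment, 86 x 86 mm inside, black rubber floor 6 mm above the bench); the large compartment (136 x 86 mm) lies towards the tray's +x, away from the robot, its centre 115 mm from the origin. z up.
- tray_yellow: The yellow job tray, with a camera body lying on its back in the large compartment (its highest part 41 mm above the bench). Fixed to the bench. 234 x 94 mm, walls 18 mm high and 4 mm thick. Origin: on the bench under the centre of its square lens well (the small compartment, 86 x 86 mm inside, black rubber floor 6 mm above the bench); the large compartment (136 x 86 mm) lies towards the tray's +x, away from the robot, its centre 115 mm from the origin. z up.
- tray_white: The spare white tray, same shape, empty: both compartments free; the lens well is the parking place. Fixed to the bench. 234 x 94 mm, walls 18 mm high and 4 mm thick. Origin: on the bench under the centre of its square lens well (the small compartment, 86 x 86 mm inside, black rubber floor 6 mm above the bench); the large compartment (136 x 86 mm) lies towards the tray's +x, away from the robot, its centre 115 mm from the origin. z up.
- mug: White mug, 80 mm across, 90 mm high, loose; a bystander. Origin: centre of its underside.
- calculator: White desk calculator, 110 x 150 x 16 mm, lying flat, loose; a bystander. Origin: centre of its underside.
- cleaner: Small amber bottle of lens cleaner, 44 mm across, 95 mm high, loose; a bystander. Origin: centre of its underside.
Mind the look-alikes: they are no part of the job. What is shaped like the lens_red but green is not meant.

How it is judged:
By the outcome, as a careful person would: the job done as asked, in the order asked, and still so for the second after the job is handed in, with the robot touching nothing.
It also fails if it takes over 112 s, if anything falls off the work surface, if the arm or the gripper's body presses on something with over 40 N, if the wrist force passes 120 N, or if a joint passes its speed limit or range.

## Working session

There is one attempt and no reset: what is moved stays moved. The work goes in short steps, Python scripts to look and compute and a tool call to move; the robot and the scene stay as the last step left them, time stands still between calls to the robot, and variables do not carry over. Pictures are saved under pics/ and viewed, at most 14 in all, crops included, and the job is handed in when it is done.

Besides the shell and the picture viewer there is one more tool, called after "Emit:" as name(argument=value, ...), one argument or row to a line, values as JSON. servo_tool: Moves the arm, as the interface text tells. Its arguments: {"type":"object","properties":{"motion":{"type":"array"},"newtons":{"type":"number"}},"required":["motion"]}

```bash
mkdir -p pics
cat > h.py <<'E'
import numpy as np, cv2
from cell import manip
def look(name,save=None):
    c=manip.camera(name)
    if save: cv2.imwrite('pics/'+save,c['frame'][:,:,::-1])
    return c
def cloud(c):
    """world xyz of every pixel (HxWx3), nan without reading"""
    h,w=c['range_z'].shape; f=h/2/np.tan(np.radians(c['vfov'])/2)
    K=np.array([[f,0,c['cx']],[0,f,c['cy']],[0,0,1]])
    u,v=np.meshgrid(np.arange(w),np.arange(h))
    p=np.stack([u,v],-1).reshape(-1,1,2).astype(float)
    s=cv2.undistortPoints(p,K,np.array([c['k1'],0,0,0.])).reshape(h,w,2)
    z=np.where(c['range_z']>0,c['range_z'],np.nan).astype(float)
    P=np.dstack([s*z[...,None],z]); M=np.array(c['cam_to_world'])
    return P@M[:3,:3].T+M[:3,3]
E
python3 - <<'E'
from h import *
s=manip.read_state();print(s)
for n in('top','side'):
    c=look(n,n+'0.png');np.savez(n+'0.npz',**{k:c[k] for k in c});print(n,c['vfov'],c['k1'],np.round(c['cam_to_world'],3).tolist())
E
```

```text
{'clock': 0.0, 'joints': array([ 1.05339141e+00,  3.00451331e-01,  1.52158899e+00, -1.60450207e-06,
        1.32074139e+00, -6.65921292e-02]), 'qd': array([ 2.37639975e-04, -1.91399418e-03, -1.04318727e-03,  6.05252929e-05,
       -5.22291234e-04,  1.54534926e-03]), 'effort': array([ 1.52254630e-03, -5.31798720e+01, -3.52737129e+01,  7.09382258e-02,
        2.43862916e-02, -9.44569138e-05]), 'eef_pos': array([239.4768656 , 494.77795256, 173.79386695]), 'eef_rot': array([-3.14040614e+00, -7.75721024e-05,  2.69078022e+00]), 'wrist_force': array([ 0.27087002, -0.37964913,  1.0008264 ]), 'moment': array([-0.01747477,  0.01275123,  0.02422297]), 'finger_force': 0.0, 'finger_gap': 93.6498377248587}
top 44.64138778765695 -0.19528984283972778 [[-0.021, -0.998, 0.063, 370.562], [-1.0, 0.02, -0.012, -1.448], [0.011, -0.063, -0.998, 1493.954], [0.0, 0.0, 0.0, 1.0]]
side 44.00278979366204 -0.04263159814997282 [[0.994, -0.09, 0.067, 355.387], [-0.112, -0.774, 0.623, -849.78], [-0.004, -0.627, -0.779, 1102.478], [0.0, 0.0, 0.0, 1.0]]
```

View pics/top0.png

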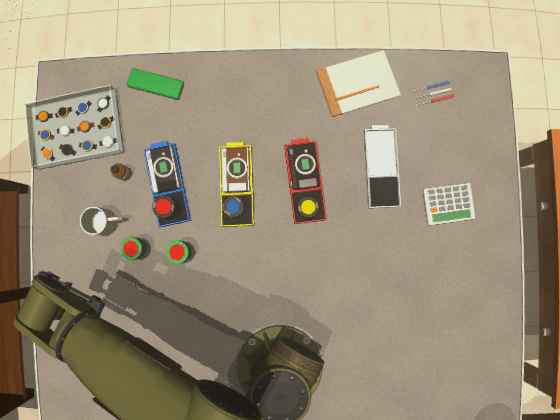

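View pics/side0.png

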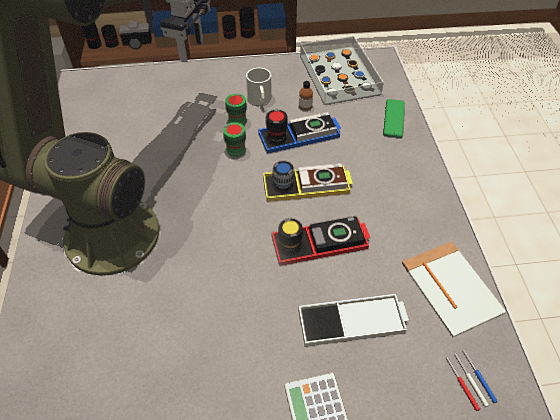

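The top view shows the red-sticker lens at (164,207) in the blue tray. The blue-sticker lens is at (233,207) in the yellow tray, the yellow-sticker lens at (307,207) in the red tray, and the empty white well at (384,192). There are three red-sticker candidates: (164,207), (131,248) and (178,252). The last two have green barrels, so they are the look-alikes. The black one in the blue tray is lens_red. I'll confirm this in a crop and measure.

Run:
```python
from h import *
c=dict(np.load('top0.npz'));P=cloud(c);F=c['frame'];Z=P[...,2]
cv2.imwrite('pics/crop.png',cv2.resize(F[130:270,100:420,::-1],None,fx=2.5,fy=2.5,interpolation=cv2.INTER_CUBIC))
V,U=np.mgrid[:420,:560]
for n,(u,v),h,r in(('red',(164,207),90,32),('blue',(233,207),72,29),('yel',(307,207),80,30)):
    m=(np.hypot(U-u,V-v)<22)&(abs(Z-h)<8)
    q=P[m]; (a,b),rr=cv2.minEnclosingCircle(q[:,:2].astype(np.float32)); print(n,m.sum(),q.mean(0).round(1),np.median(q[:,2]).round(1),'circ',round(a,1),round(b,1),round(rr,1))
# trays by wall colour
hsv=cv2.cvtColor(F,cv2.COLOR_RGB2HSV)
H,S,W=[hsv[...,i].astype(int) for i in range(3)]
M={'red':((H<6)|(H>174))&(S>150),'blue':(H>105)&(H<125)&(S>140),'yellow':(H>24)&(H<33)&(S>150),'white':(S<40)&(W>200)}
box={'red':(280,135,330,230),'blue':(140,135,195,235),'yellow':(210,135,260,232),'white':(355,115,405,215)}
for n in M:
    x0,y0,x1,y1=box[n]; m=M[n]&(U>x0)&(U<x1)&(V>y0)&(V<y1)&(Z<30)&(Z>8)
    q=P[m][:,:2].astype(np.float32); r=cv2.minAreaRect(q); print(n,m.sum(),np.round(cv2.boxPoints(r)).tolist(),np.round(r[1],0),round(r[2],1))
g=P[300:,420:540,2];print('bench z',np.nanmedian(g))
```

```text
red 408 [469.7 311.2  90.6] 90.7 circ 469.5 312.1 32.8
blue 333 [467.3 120.   72.8] 72.7 circ 467.5 120.3 29.0
yel 359 [461.2 -88.7  80.6] 80.7 circ 461.4 -89.0 30.1
red 438 [[417.0, -52.0], [427.0, -145.0], [669.0, -119.0], [659.0, -26.0]] [243.  94.] 6.1
blue 290 [[415.0, 343.0], [434.0, 250.0], [673.0, 299.0], [654.0, 391.0]] [244.  94.] 11.5
yellow 422 [[414.0, 160.0], [416.0, 66.0], [660.0, 69.0], [659.0, 163.0]] [245.  94.] 0.9
white 559 [[459.0, -271.0], [462.0, -366.0], [706.0, -359.0], [703.0, -264.0]] [244.  95.] 1.6
bench z -0.7276472532637399
```

View pics/crop.png

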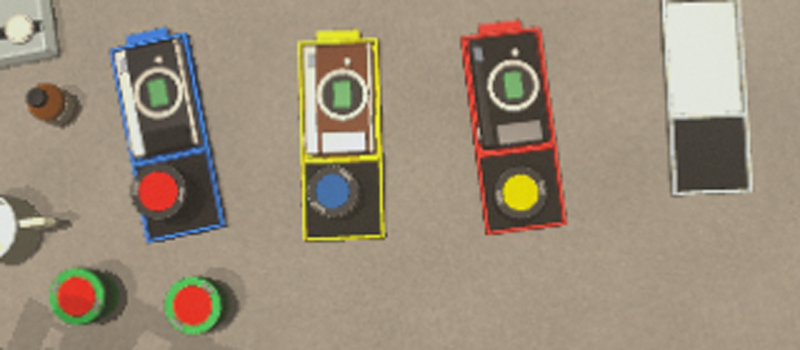

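The crop confirms it: the black lens with the red sticker stands in the blue tray, and the two green-ringed ones below it are look-alikes. Order: yellow to white, red to red, blue to blue, yellow to yellow. I'll move above the yellow lens with the jaws along y.

Emit:
servo_tool(
  motion=[
    [[0.22, -0.58, 0, 0, 0, 0.1436, 0], [0.22, -0.58, 0, 0, 0, 0.1436, 0], [0.22, -0.58, 0, 0, 0, 0.1436, 0], [0.22, -0.58, 0, 0, 0, 0.1436, 0], [0.22, -0.58, 0, 0, 0, 0.1436, 0], [0.22, -0.58, 0, 0, 0, 0.1436, 0], [0.22, -0.58, 0, 0, 0, 0.1436, 0]],
  ],
  newtons=25,
)

```text
clock: 0.8
eef_pos: [350.3, 202.0, 174.3]
eef_rot: [-3.141, 0.0, 3.139]
wrist_force: [-0.4, 0.8, 1.1]
finger_gap: 93.8
finger_force: 0.0
```

Emit:
servo_tool(
  motion=[
    [[0.2234, -0.588, 0, 0, 0, 0, 0], [0.2234, -0.588, 0, 0, 0, 0, 0], [0.2234, -0.588, 0, 0, 0, 0, 0], [0.2234, -0.588, 0, 0, 0, 0, 0], [0.2234, -0.588, 0, 0, 0, 0, 0], [0.2234, -0.588, 0, 0, 0, 0, 0], [0.2234, -0.588, 0, 0, 0, 0, 0], [0.2234, -0.588, 0, 0, 0, 0, 0], [0.2234, -0.588, 0, 0, 0, 0, 0], [0.2234, -0.588, 0, 0, 0, 0, 0]],
  ],
)

```text
clock: 1.8
eef_pos: [461.0, -87.6, 174.4]
eef_rot: [3.141, 0.0, -3.14]
wrist_force: [-0.7, 0.4, -0.3]
finger_gap: 94.2
finger_force: 0.0
```

Emit:
servo_tool(
  motion=[
    [[0, 0, -0.08, 0, 0, 0, 0], [0, 0, -0.16, 0, 0, 0, 0], [0, 0, -0.2, 0, 0, 0, 0], [0, 0, -0.23, 0, 0, 0, 0], [0, 0, -0.25, 0, 0, 0, 0], [0, 0, -0.262, 0, 0, 0, 0], [0, 0, -0.262, 0, 0, 0, 0]],
  ],
)

```text
clock: 2.5
eef_pos: [461.2, -88.5, 43.2]
eef_rot: [3.141, -0.0, -3.141]
wrist_force: [0.1, -0.0, 0.2]
finger_gap: 93.7
finger_force: 0.0
```

Run:
```python
from h import *
c=look('side');cv2.imwrite('pics/g1.png',cv2.resize(c['frame'][120:320,200:420,::-1],None,fx=2.7,fy=2.7))
```

```text
(no output)
```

View pics/g1.png

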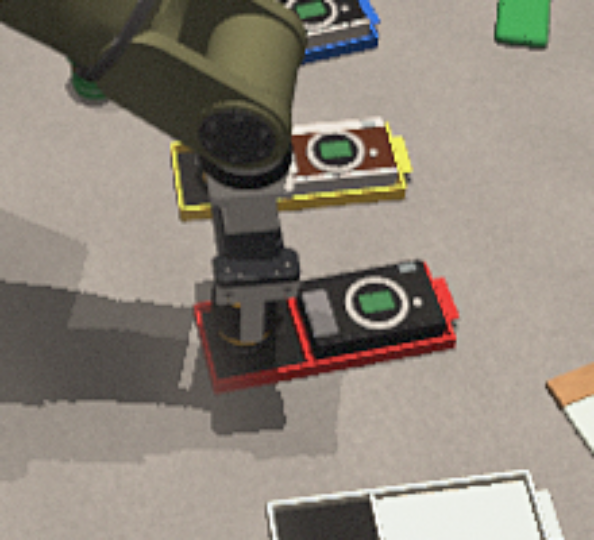

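The jaws straddle the yellow lens, with the near finger at (255,320) in the crop. Closing now.

Emit:
servo_tool(
  motion=[
    [[0, 0, 0, 0, 0, 0, 0.3], [0, 0, 0, 0, 0, 0, 0.3], [0, 0, 0, 0, 0, 0, 0.3], [0, 0, 0, 0, 0, 0, 1], [0, 0, 0, 0, 0, 0, 1], [0, 0, 0, 0, 0, 0, 1], [0, 0, 0, 0, 0, 0, 1], [0, 0, 0, 0, 0, 0, 1]],
  ],
  newtons=25,
)

```text
clock: 3.35
eef_pos: [461.4, -89.0, 43.4]
eef_rot: [-3.142, 0.0, -3.141]
wrist_force: [-1.5, 0.4, 2.1]
finger_gap: 59.1
finger_force: 25.0
```

Emit:
servo_tool(
  motion=[
    [[0, 0, 0.02, 0, 0, 0, 1], [0, 0, 0.06, 0, 0, 0, 1], [0, 0, 0.12, 0, 0, 0, 1], [0.01, -0.05, 0.16, 0, 0, 0, 1], [0.022, -0.11, 0.16, 0, 0, 0, 1], [0.036, -0.18, 0.16, 0, 0, 0, 1], [0.052, -0.26, 0.16, 0, 0, 0, 1], [0.068, -0.34, 0.16, 0, 0, 0, 1], [0.082, -0.41, 0.16, 0, 0, 0, 1], [0.0924, -0.456, 0.16, 0, 0, 0, 1]],
  ],
)

```text
clock: 4.35
eef_pos: [507.3, -319.2, 123.6]
eef_rot: [-3.142, -0.0, 3.141]
wrist_force: [0.7, 0.9, -1.6]
finger_gap: 59.0
finger_force: 25.0
```

Emit:
servo_tool(
  motion=[
    [[0, 0, 0, 0, 0, 0, 1], [0, 0, -0.04, 0, 0, 0, 1], [0, 0, -0.08, 0, 0, 0, 1], [0, 0, -0.12, 0, 0, 0, 1], [0, 0, -0.14, 0, 0, 0, 1], [0, 0, -0.148, 0, 0, 0, 1], [0, 0, -0.152, 0, 0, 0, 1], [0, 0, -0.154, 0, 0, 0, 1], [0, 0, -0.154, 0, 0, 0, 1]],
  ],
)

```text
clock: 5.25
eef_pos: [507.8, -317.1, 47.0]
eef_rot: [-3.141, 0.001, -3.141]
wrist_force: [-1.3, 0.3, -2.4]
finger_gap: 59.0
finger_force: 25.0
```

Run:
```python
from h import *
c=look('side');cv2.imwrite('pics/p1.png',cv2.resize(c['frame'][200:360,240:430,::-1],None,fx=3,fy=3))
s=manip.read_state();print(s['wrist_force'],s['eef_pos'],s['finger_gap'])
```

```text
[-0.9645981   0.94054125 -1.23381295] [ 507.76089613 -317.09187308   46.96725894] 58.9786551654047
```

View pics/p1.png

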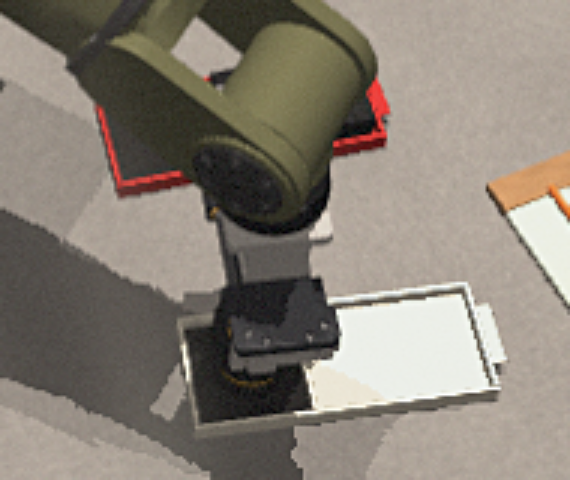

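The yellow lens hangs over the middle of the white well, 3 mm above its floor. Setting it down and releasing.

Emit:
servo_tool(
  motion=[
    [[0, 0, -0.002, 0, 0, 0, 1], [0, 0, -0.004, 0, 0, 0, 1], [0, 0, -0.006, 0, 0, 0, 1], [0, 0, -0.0066, 0, 0, 0, 1], [0, 0, -0.0066, 0, 0, 0, 1]],
  ],
)

```text
clock: 5.8
eef_pos: [507.8, -317.0, 43.5]
eef_rot: [-3.141, 0.001, -3.141]
wrist_force: [-0.8, 1.0, 3.2]
finger_gap: 59.0
finger_force: 25.0
```

Emit:
servo_tool(
  motion=[
    [[0, 0, 0, 0, 0, 0, 0.3], [0, 0, 0, 0, 0, 0, 0], [0, 0, 0, 0, 0, 0, 0], [0, 0, 0, 0, 0, 0, 0], [0, 0, 0, 0, 0, 0, 0], [0, 0, 0, 0, 0, 0, 0], [0, 0, 0, 0, 0, 0, 0]],
  ],
)

```text
clock: 6.5
eef_pos: [507.5, -316.9, 43.0]
eef_rot: [-3.142, -0.0, -3.141]
wrist_force: [-0.3, -0.3, -0.6]
finger_gap: 93.9
finger_force: 0.0
```

Emit:
servo_tool(
  motion=[
    [[0, 0, 0.06, 0, 0, 0, 0], [0, 0, 0.14, 0, 0, 0, 0], [0, 0, 0.22, 0, 0, 0, 0], [-0.038, 0.6, 0.24, 0, 0, 0, 0], [-0.038, 0.6, 0.24, 0, 0, 0, 0], [-0.038, 0.6, 0.24, 0, 0, 0, 0], [-0.038, 0.6, 0.24, 0, 0, 0, 0], [-0.038, 0.6, 0.24, 0, 0, 0, 0], [-0.038, 0.6, 0.24, 0, 0, 0, 0], [-0.038, 0.6, 0.24, 0, 0, 0, 0]],
  ],
)

```text
clock: 7.5
eef_pos: [488.1, -12.5, 163.6]
eef_rot: [3.141, 0.001, -3.136]
wrist_force: [0.5, -1.1, 0.2]
finger_gap: 94.2
finger_force: 0.0
```

Emit:
servo_tool(
  motion=[
    [[-0.0378, 0.6576, 0, 0, 0, 0, 0], [-0.0378, 0.6576, 0, 0, 0, 0, 0], [-0.0378, 0.6576, 0, 0, 0, 0, 0], [-0.0378, 0.6576, 0, 0, 0, 0, 0], [-0.0378, 0.6576, 0, 0, 0, 0, 0], [-0.0378, 0.6576, 0, 0, 0, 0, 0], [-0.0378, 0.6576, 0, 0, 0, 0, 0], [-0.0378, 0.6576, 0, 0, 0, 0, 0], [-0.0378, 0.6576, 0, 0, 0, 0, 0], [-0.0378, 0.6576, 0, 0, 0, 0, 0]],
  ],
)

```text
clock: 8.5
eef_pos: [470.0, 310.7, 163.0]
eef_rot: [-3.141, -0.0, 3.141]
wrist_force: [0.3, -0.4, -0.6]
finger_gap: 94.0
finger_force: 0.0
```

Emit:
servo_tool(
  motion=[
    [[0, 0, 0, 0, 0, 0, 0], [0, 0, -0.06, 0, 0, 0, 0], [0, 0, -0.13, 0, 0, 0, 0], [0, 0, -0.18, 0, 0, 0, 0], [0, 0, -0.21, 0, 0, 0, 0], [0, 0, -0.22, 0, 0, 0, 0], [0, 0, -0.22, 0, 0, 0, 0], [0, 0, -0.22, 0, 0, 0, 0.26], [0, 0, -0.22, 0, 0, 0, 0.26], [0, 0, -0.22, 0, 0, 0, 0.26]],
  ],
)

```text
clock: 9.5
eef_pos: [470.0, 312.0, 53.8]
eef_rot: [3.141, 0.001, -3.141]
wrist_force: [-0.1, -0.1, -0.6]
finger_gap: 73.6
finger_force: 0.0
```

Emit:
servo_tool(
  motion=[
    [[0, 0, 0, 0, 0, 0, 1], [0, 0, 0, 0, 0, 0, 1], [0, 0, 0, 0, 0, 0, 1], [0, 0, 0, 0, 0, 0, 1], [0, 0, 0, 0, 0, 0, 1], [0, 0, 0, 0, 0, 0, 1]],
  ],
)

```text
clock: 10.1
eef_pos: [469.8, 312.1, 53.4]
eef_rot: [3.141, 0.001, -3.141]
wrist_force: [-0.1, 1.7, 5.6]
finger_gap: 62.8
finger_force: 25.0
```

Run:
```python
from h import *
c=look('side','s2.png')
```

```text
(no output)
```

View pics/s2.png

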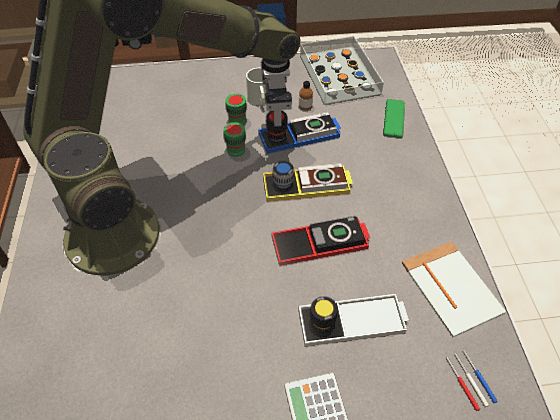

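The yellow lens stands upright in the white well at (323,313), and the red one is gripped at (278,125). Carrying red to the red tray.

Emit:
servo_tool(
  motion=[
    [[0, 0, 0.02, 0, 0, 0, 1], [0, 0, 0.06, 0, 0, 0, 1], [0, 0, 0.12, 0, 0, 0, 1], [0, 0, 0.17, 0, 0, 0, 1], [0, -0.04, 0.2, 0, 0, 0, 1], [0, -0.1, 0.2, 0, 0, 0, 1], [0, -0.17, 0.2, 0, 0, 0, 1], [0, -0.25, 0.2, 0, 0, 0, 1], [0, -0.33, 0.2, 0, 0, 0, 1], [0, -0.41, 0.2, 0, 0, 0, 1]],
  ],
)

```text
clock: 11.15
eef_pos: [468.9, 105.2, 153.1]
eef_rot: [-3.141, -0.001, -3.141]
wrist_force: [0.1, 0.1, -3.1]
finger_gap: 63.2
finger_force: 25.0
```

Emit:
servo_tool(
  motion=[
    [[0, -0.08, 0, 0, 0, 0, 1], [0, -0.16, 0, 0, 0, 0, 1], [0, -0.24, 0, 0, 0, 0, 1], [0, -0.31, 0, 0, 0, 0, 1], [0, -0.36, 0, 0, 0, 0, 1], [0, -0.39, 0, 0, 0, 0, 1], [-0.0018, -0.4006, -0.02, 0, 0, 0, 1], [-0.0018, -0.4006, -0.06, 0, 0, 0, 1], [-0.0018, -0.4006, -0.1, 0, 0, 0, 1], [-0.0018, -0.4006, -0.14, 0, 0, 0, 1]],
  ],
)

```text
clock: 12.15
eef_pos: [468.1, -92.8, 81.6]
eef_rot: [3.141, -0.001, -3.141]
wrist_force: [-0.4, 0.2, -3.6]
finger_gap: 63.1
finger_force: 25.0
```

Emit:
servo_tool(
  motion=[
    [[0, 0, -0.025, 0, 0, 0, 1], [0, 0, -0.04, 0, 0, 0, 1], [0, 0, -0.05, 0, 0, 0, 1], [0, 0, -0.054, 0, 0, 0, 1], [0, 0, -0.054, 0, 0, 0, 1]],
  ],
)

```text
clock: 12.65
eef_pos: [468.9, -93.5, 56.3]
eef_rot: [-3.141, 0.0, -3.141]
wrist_force: [0.1, 0.2, -1.5]
finger_gap: 63.1
finger_force: 25.0
```

Run:
```python
from h import *
c=look('side');cv2.imwrite('pics/p2.png',cv2.resize(c['frame'][130:290,220:410,::-1],None,fx=3,fy=3))
```

```text
(no output)
```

View pics/p2.png

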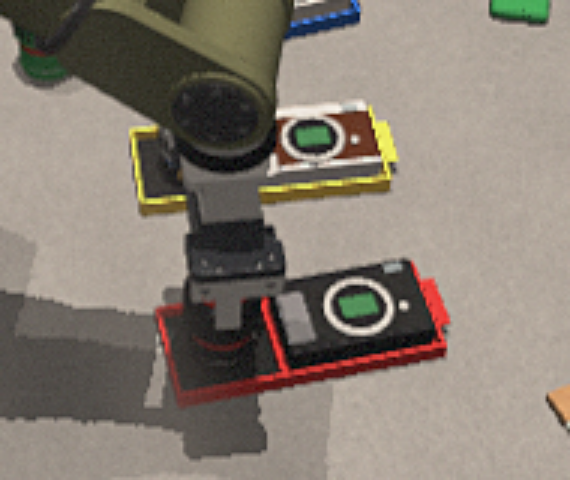

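The red lens is over the red well (crop 225,345), inside the walls. Setting it down (commanded z 56.05, floor contact at about 53).

Emit:
servo_tool(
  motion=[
    [[0, 0, -0.002, 0, 0, 0, 1], [0, 0, -0.004, 0, 0, 0, 1], [0, 0, -0.006, 0, 0, 0, 1], [0, 0, -0.0066, 0, 0, 0, 1], [0, 0, -0.0066, 0, 0, 0, 1]],
  ],
)

```text
clock: 13.2
eef_pos: [469.2, -93.5, 53.4]
eef_rot: [-3.141, 0.001, -3.141]
wrist_force: [-0.4, 2.5, 4.9]
finger_gap: 63.1
finger_force: 25.0
```

Emit:
servo_tool(
  motion=[
    [[0, 0, 0, 0, 0, 0, 0.26], [0, 0, 0, 0, 0, 0, 0], [0, 0, 0, 0, 0, 0, 0], [0, 0, 0, 0, 0, 0, 0], [0, 0, 0, 0, 0, 0, 0], [0, 0, 0, 0, 0, 0, 0], [0, 0, 0, 0, 0, 0, 0]],
  ],
)

```text
clock: 13.9
eef_pos: [468.7, -93.5, 52.8]
eef_rot: [-3.142, 0.0, -3.141]
wrist_force: [-0.1, 0.4, 0.2]
finger_gap: 94.3
finger_force: 0.0
```

Emit:
servo_tool(
  motion=[
    [[0, 0, 0.06, 0, 0, 0, 0], [0, 0, 0.14, 0, 0, 0, 0], [0, 0, 0.2, 0, 0, 0, 0], [-0.0026, 0.08, 0.2, 0, 0, 0, 0], [-0.0026, 0.17, 0.2, 0, 0, 0, 0], [-0.0026, 0.26, 0.2, 0, 0, 0, 0], [-0.0026, 0.34, 0.2, 0, 0, 0, 0], [-0.0026, 0.4, 0.2, 0, 0, 0, 0], [-0.0026, 0.4274, 0.2, 0, 0, 0, 0], [-0.0026, 0.4274, 0.2, 0, 0, 0, 0]],
  ],
)

```text
clock: 14.9
eef_pos: [467.3, 121.1, 152.6]
eef_rot: [-3.142, -0.0, -3.139]
wrist_force: [-1.1, 0.7, 0.7]
finger_gap: 94.0
finger_force: 0.0
```

Emit:
servo_tool(
  motion=[
    [[0, 0, -0.06, 0, 0, 0, 0], [0, 0, -0.13, 0, 0, 0, 0], [0, 0, -0.18, 0, 0, 0, 0], [0, 0, -0.21, 0, 0, 0, 0], [0, 0, -0.2296, 0, 0, 0, 0], [0, 0, -0.2296, 0, 0, 0, 0], [0, 0, -0.2296, 0, 0, 0, 0.3], [0, 0, -0.2296, 0, 0, 0, 0.32], [0, 0, -0.2296, 0, 0, 0, 0.32], [0, 0, -0.2296, 0, 0, 0, 0.32]],
  ],
)

```text
clock: 15.9
eef_pos: [467.7, 120.3, 38.4]
eef_rot: [3.141, 0.001, -3.141]
wrist_force: [-0.1, 0.0, -0.3]
finger_gap: 66.3
finger_force: 0.0
```

Emit:
servo_tool(
  motion=[
    [[0, 0, 0, 0, 0, 0, 1], [0, 0, 0, 0, 0, 0, 1], [0, 0, 0, 0, 0, 0, 1], [0, 0, 0, 0, 0, 0, 1], [0, 0, 0, 0, 0, 0, 1], [0, 0, 0, 0, 0, 0, 1]],
  ],
)

```text
clock: 16.5
eef_pos: [467.5, 120.3, 38.1]
eef_rot: [3.141, 0.0, -3.141]
wrist_force: [-0.4, 1.3, 3.1]
finger_gap: 56.8
finger_force: 25.0
```

Run:
```python
from h import *
c=look('side','s3.png')
```

```text
(no output)
```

View pics/s3.png

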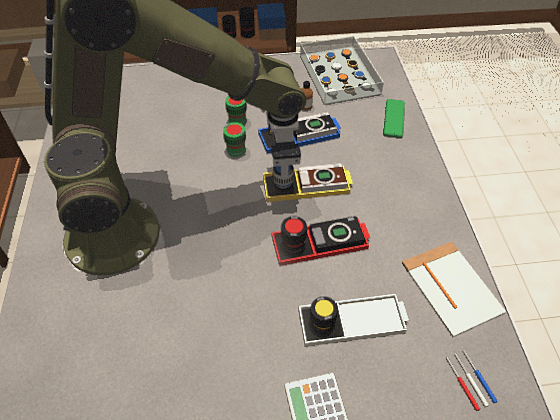

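The red lens stands in the red well at (293,233), and the blue one is gripped at (285,178). Carrying blue to the blue tray.

Emit:
servo_tool(
  motion=[
    [[0, 0, 0.02, 0, 0, 0, 1], [0, 0, 0.06, 0, 0, 0, 1], [0, 0, 0.12, 0, 0, 0, 1], [0, 0.04, 0.16, 0, 0, 0, 1], [0, 0.1, 0.16, 0, 0, 0, 1], [0, 0.17, 0.16, 0, 0, 0, 1], [0, 0.24, 0.16, 0, 0, 0, 1], [0, 0.31, 0.16, 0, 0, 0, 1], [0.0064, 0.35, 0.16, 0, 0, 0, 1], [0.0064, 0.3714, 0.16, 0, 0, 0, 1]],
  ],
)

```text
clock: 17.55
eef_pos: [470.3, 307.2, 117.9]
eef_rot: [-3.141, -0.001, -3.14]
wrist_force: [-0.1, -0.3, -1.7]
finger_gap: 56.6
finger_force: 25.0
```

Emit:
servo_tool(
  motion=[
    [[0, 0, 0, 0, 0, 0, 1], [0, 0, -0.04, 0, 0, 0, 1], [0, 0, -0.08, 0, 0, 0, 1], [0, 0, -0.12, 0, 0, 0, 1], [0, 0, -0.14, 0, 0, 0, 1], [0, 0, -0.15, 0, 0, 0, 1], [0, 0, -0.154, 0, 0, 0, 1], [0, 0, -0.154, 0, 0, 0, 1]],
  ],
)

```text
clock: 18.35
eef_pos: [470.9, 305.9, 41.5]
eef_rot: [3.141, 0.001, -3.141]
wrist_force: [-0.3, 0.2, -3.0]
finger_gap: 56.7
finger_force: 25.0
```

Run:
```python
from h import *
c=look('side');cv2.imwrite('pics/p3.png',cv2.resize(c['frame'][60:200,220:390,::-1],None,fx=3.5,fy=3.5))
```

```text
(no output)
```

View pics/p3.png

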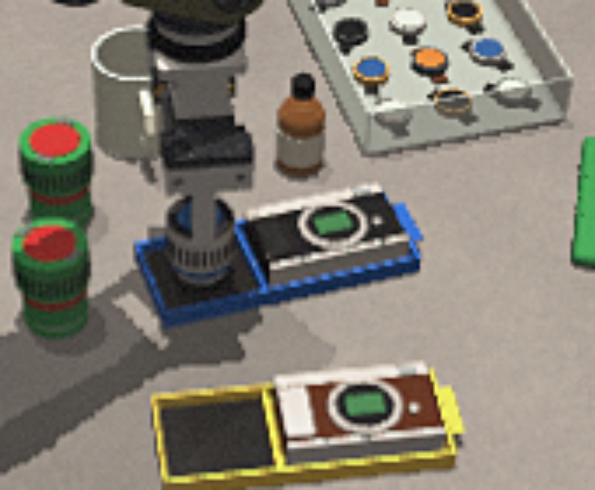

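The blue lens is within the blue well (crop 200,260), and mug and bottle are clear of the arm. Setting it down, then going back for yellow.

Emit:
servo_tool(
  motion=[
    [[0, 0, -0.002, 0, 0, 0, 1], [0, 0, -0.004, 0, 0, 0, 1], [0, 0, -0.006, 0, 0, 0, 1], [0, 0, -0.0066, 0, 0, 0, 1], [0, 0, -0.0066, 0, 0, 0, 1]],
  ],
)

```text
clock: 18.9
eef_pos: [470.9, 306.1, 38.1]
eef_rot: [3.141, 0.001, -3.141]
wrist_force: [-1.1, -0.3, 3.3]
finger_gap: 56.5
finger_force: 25.0
```

Emit:
servo_tool(
  motion=[
    [[0, 0, 0, 0, 0, 0, 0.3], [0, 0, 0, 0, 0, 0, 0], [0, 0, 0, 0, 0, 0, 0], [0, 0, 0, 0, 0, 0, 0], [0, 0, 0, 0, 0, 0, 0], [0, 0, 0, 0, 0, 0, 0], [0, 0, 0, 0, 0, 0, 0]],
  ],
)

```text
clock: 19.6
eef_pos: [470.6, 305.9, 37.7]
eef_rot: [3.142, 0.0, -3.141]
wrist_force: [0.4, -0.8, 0.3]
finger_gap: 94.2
finger_force: 0.0
```

Emit:
servo_tool(
  motion=[
    [[0, 0, 0.08, 0, 0, 0, 0], [0, 0, 0.16, 0, 0, 0, 0], [0, 0, 0.24, 0, 0, 0, 0], [0.036, -0.6, 0.26, 0, 0, 0, 0], [0.036, -0.6, 0.26, 0, 0, 0, 0], [0.036, -0.6, 0.26, 0, 0, 0, 0], [0.036, -0.6, 0.26, 0, 0, 0, 0], [0.036, -0.6, 0.26, 0, 0, 0, 0], [0.036, -0.6, 0.26, 0, 0, 0, 0], [0.036, -0.6, 0.26, 0, 0, 0, 0]],
  ],
)

```text
clock: 20.6
eef_pos: [488.8, 1.3, 168.0]
eef_rot: [-3.141, 0.001, 3.137]
wrist_force: [-0.3, 0.2, -0.1]
finger_gap: 93.8
finger_force: 0.0
```

Emit:
servo_tool(
  motion=[
    [[0.0378, -0.6458, 0, 0, 0, 0, 0], [0.0378, -0.6458, 0, 0, 0, 0, 0], [0.0378, -0.6458, 0, 0, 0, 0, 0], [0.0378, -0.6458, 0, 0, 0, 0, 0], [0.0378, -0.6458, 0, 0, 0, 0, 0], [0.0378, -0.6458, 0, 0, 0, 0, 0], [0.0378, -0.6458, 0, 0, 0, 0, 0], [0.0378, -0.6458, 0, 0, 0, 0, 0], [0.0378, -0.6458, 0, 0, 0, 0, 0], [0.0378, -0.6458, 0, 0, 0, 0, 0]],
  ],
)

```text
clock: 21.6
eef_pos: [507.9, -315.5, 167.7]
eef_rot: [3.141, 0.0, -3.14]
wrist_force: [-0.1, 1.1, 0.2]
finger_gap: 94.1
finger_force: 0.0
```

Emit:
servo_tool(
  motion=[
    [[0, 0, -0.06, 0, 0, 0, 0], [0, 0, -0.13, 0, 0, 0, 0], [0, 0, -0.19, 0, 0, 0, 0], [0, 0, -0.23, 0, 0, 0, 0], [0, 0, -0.249, 0, 0, 0, 0], [0, 0, -0.249, 0, 0, 0, 0], [0, 0, -0.249, 0, 0, 0, 0.3], [0, 0, -0.249, 0, 0, 0, 0.3], [0, 0, -0.249, 0, 0, 0, 0.3]],
  ],
)

```text
clock: 22.5
eef_pos: [507.9, -317.1, 44.2]
eef_rot: [-3.141, 0.001, -3.141]
wrist_force: [-0.8, -1.0, 0.0]
finger_gap: 73.5
finger_force: 0.0
```

Emit:
servo_tool(
  motion=[
    [[0, 0, 0, 0, 0, 0, 1], [0, 0, 0, 0, 0, 0, 1], [0, 0, 0, 0, 0, 0, 1], [0, 0, 0, 0, 0, 0, 1], [0, 0, 0, 0, 0, 0, 1], [0, 0, 0, 0, 0, 0, 1]],
  ],
)

```text
clock: 23.1
eef_pos: [507.7, -317.0, 43.5]
eef_rot: [-3.141, 0.0, -3.141]
wrist_force: [-0.0, 1.5, 5.9]
finger_gap: 58.9
finger_force: 25.0
```

Run:
```python
from h import *
c=look('side','s4.png')
```

```text
(no output)
```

View pics/s4.png

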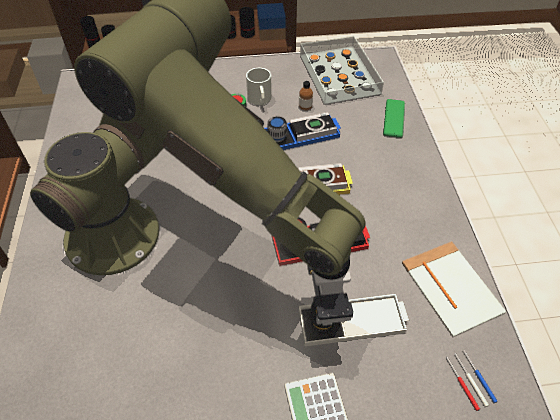

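The blue lens stands in the blue well at (278,127), and the yellow one is gripped at (325,325). Carrying yellow high over red to the yellow tray.

Emit:
servo_tool(
  motion=[
    [[0, 0, 0.02, 0, 0, 0, 1], [0, 0, 0.06, 0, 0, 0, 1], [0, 0, 0.12, 0, 0, 0, 1], [0, 0, 0.18, 0, 0, 0, 1], [-0.004, 0.04, 0.22, 0, 0, 0, 1], [-0.01, 0.1, 0.22, 0, 0, 0, 1], [-0.018, 0.17, 0.22, 0, 0, 0, 1], [-0.026, 0.25, 0.22, 0, 0, 0, 1], [-0.035, 0.33, 0.22, 0, 0, 0, 1], [-0.043, 0.41, 0.22, 0, 0, 0, 1]],
  ],
)

```text
clock: 24.15
eef_pos: [485.3, -110.5, 153.3]
eef_rot: [-3.142, -0.0, 3.142]
wrist_force: [1.6, 0.5, -1.0]
finger_gap: 59.1
finger_force: 25.0
```

Emit:
servo_tool(
  motion=[
    [[-0.009, 0.08, 0, 0, 0, 0, 1], [-0.017, 0.16, 0, 0, 0, 0, 1], [-0.026, 0.24, 0, 0, 0, 0, 1], [-0.034, 0.32, 0, 0, 0, 0, 1], [-0.042, 0.39, 0, 0, 0, 0, 1], [-0.048, 0.435, 0, 0, 0, 0, 1], [-0.048, 0.4512, -0.01, 0, 0, 0, 1], [-0.048, 0.4512, -0.05, 0, 0, 0, 1], [-0.048, 0.4512, -0.1, 0, 0, 0, 1], [-0.048, 0.4512, -0.15, 0, 0, 0, 1]],
  ],
)

```text
clock: 25.15
eef_pos: [462.0, 113.0, 77.2]
eef_rot: [-3.141, 0.0, -3.142]
wrist_force: [0.1, -0.3, -1.9]
finger_gap: 59.3
finger_force: 25.0
```

Emit:
servo_tool(
  motion=[
    [[0, 0, -0.03, 0, 0, 0, 1], [0, 0, -0.05, 0, 0, 0, 1], [0, 0, -0.06, 0, 0, 0, 1], [0, 0, -0.064, 0, 0, 0, 1], [0, 0, -0.064, 0, 0, 0, 1]],
  ],
)

```text
clock: 25.65
eef_pos: [462.3, 113.6, 46.5]
eef_rot: [3.142, 0.0, -3.141]
wrist_force: [0.5, 0.2, -3.0]
finger_gap: 59.3
finger_force: 25.0
```

Run:
```python
from h import *
c=look('side');cv2.imwrite('pics/p4.png',cv2.resize(c['frame'][90:280,220:400,::-1],None,fx=3,fy=3))
```

```text
(no output)
```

View pics/p4.png

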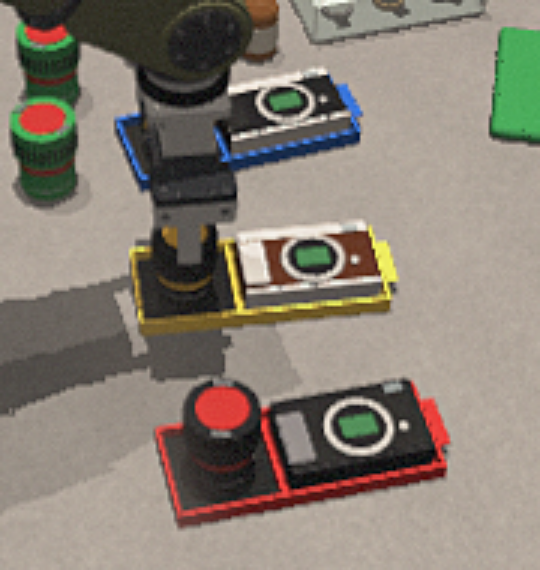

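The yellow lens is centred over the yellow well (crop 185,280), commanded z 46.2. Setting it down, releasing and rising clear.

Emit:
servo_tool(
  motion=[
    [[0, 0, -0.002, 0, 0, 0, 1], [0, 0, -0.004, 0, 0, 0, 1], [0, 0, -0.006, 0, 0, 0, 1], [0, 0, -0.0066, 0, 0, 0, 1], [0, 0, -0.0066, 0, 0, 0, 1]],
  ],
)

```text
clock: 26.2
eef_pos: [462.5, 113.7, 43.4]
eef_rot: [3.141, 0.001, -3.141]
wrist_force: [-1.4, 0.6, 4.4]
finger_gap: 59.1
finger_force: 25.0
```

Emit:
servo_tool(
  motion=[
    [[0, 0, 0, 0, 0, 0, 0.3], [0, 0, 0, 0, 0, 0, 0], [0, 0, 0, 0, 0, 0, 0], [0, 0, 0, 0, 0, 0, 0], [0, 0, 0, 0, 0, 0, 0], [0, 0, 0, 0, 0, 0, 0], [0, 0, 0, 0, 0, 0, 0]],
  ],
)

```text
clock: 26.9
eef_pos: [462.0, 113.6, 42.8]
eef_rot: [3.142, -0.0, -3.141]
wrist_force: [0.2, -0.2, -0.4]
finger_gap: 94.2
finger_force: 0.0
```

Emit:
servo_tool(
  motion=[
    [[0, 0, 0.06, 0, 0, 0, 0], [0, 0, 0.14, 0, 0, 0, 0], [0, 0, 0.22, 0, 0, 0, 0], [-0.05, -0.05, 0.3, 0, 0, 0, 0], [-0.1, -0.14, 0.34, 0, 0, 0, 0], [-0.16, -0.22, 0.36, 0, 0, 0, 0], [-0.2, -0.26, 0.36, 0, 0, 0, 0], [-0.2, -0.26, 0.36, 0, 0, 0, 0]],
  ],
)

```text
clock: 27.7
eef_pos: [360.5, -18.4, 223.7]
eef_rot: [-3.141, 0.002, 3.139]
wrist_force: [0.7, 0.4, -0.1]
finger_gap: 94.2
finger_force: 0.0
```

Run:
```python
from h import *
c=look('top','end.png')
P=cloud(c);Z=P[...,2];V,U=np.mgrid[:420,:560]
for n,x,y,h in(('red',468.7,-93.5,90),('blue',470.6,305.9,72),('yel',462,113.6,80)):
    q=P[(np.hypot(P[...,0]-x,P[...,1]-y)<45)&(abs(Z-h)<6)];print(n,len(q),q.mean(0).round(1),q[:,2].std().round(2))
```

```text
red 392 [469.6 -92.6  90.6] 2.63
blue 323 [470.6 305.7  72.8] 2.54
yel 344 [461.7 113.9  80.4] 2.69
```

View pics/end.png

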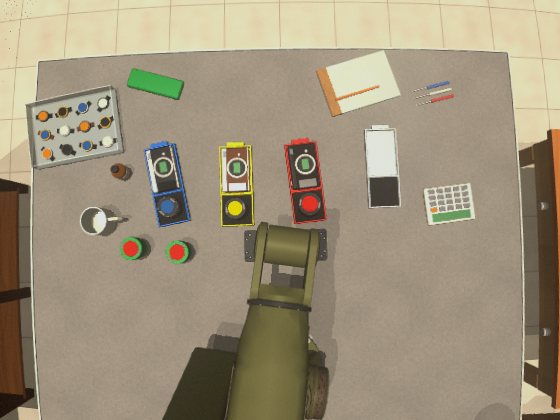

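All three lenses stand upright in their matching wells: blue at (168,207), yellow at (235,208) and red at (310,204). The white tray is empty, the bystanders have not moved and the arm is clear.

```bash
python3 -c "
from cell import manip
print(manip.sign_off())"
```

```text
the job is handed in; nothing more can be done
None
```

I put each lens upright in the well of its own colour's tray, parking the yellow one in the white tray first, and handed the job in about 28 s in; the final picture shows the mug, calculator and cleaner bottle where they were.

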